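Eject the failed board from a machine control

ROBOT

A 6-joint arm with a two-finger parallel gripper is mounted at the origin on the work surface. World frame = base frame: x ahead of the robot, y to its left, z up, the work surface at z = 0. Lengths are in m, angles in degrees, forces in N, time in s.
With the tool pointing down it reaches from about 0.4 to 0.825 m from the base axis. Payload 7 kg.
Tool frame: the origin (TCP) lies midway between the tips of the shut fingers; the grasp point (between the pads) lies 19 mm behind it; z points along the fingers, y is the line along which they close (so a half turn about z gives the same grasp; the last joint's range is limited). The gripper opens to 88 mm and grips with 3 to 60 N. Pads are 19 mm wide; open, the fingers measure 130 mm over their backs; the gripper's body (78 mm by 193 mm) begins 47 mm behind the grasp point.
Start: joints at [-53.566, 20.546, 0.682, 0, -70.136, -16.507], TCP at [0.23, -0.635, 0.227] pointing down, gripper open.
Joint ranges: [-176.03, 176.03], [-82.01, 121.73], [-58.28, 71.71], [-173.87, 95.51], [-174.79, -0.11], [-173.66, 173.66]. Speed limits (degrees/s): [136.94, 136.94, 172.46, 180, 180, 180].

INTERFACE

Orientations are given as [roll, pitch, yaw] about the fixed x, y, z axes, in that order (R = Rz(yaw) Ry(pitch) Rx(roll)).
In Python, from plant import r gives the robot as it stands. The module is installed in compiled form; this text tells all that it offers.
- The arm moves only by the tool play_rows, never from a script. Its argument "rows" is a list of rows, each an object with "slide": the shift along the tool's x, y, z as a fraction of full scale, a list of three; "delta_rot": the turn, a rotation vector about the tool's x, y, z as a fraction of full scale, a list of three; "fingers": the opening, from -1 (shut) to 1 (fully open). In form: [{"slide": [x, y, z], "delta_rot": [rx, ry, rz], "fingers": fingers}, ...]. A call has 1 to 8 rows; each row shifts and turns the commanded pose from where the row before left it, along the tool's axes as they then stand; what a row does not reach is not made up. Full scale, the value 1, is 0.15 m for a shift and 0.08 rad for a turn. A row lasts 1/8 s, in which the tool goes at most 62.5 mm and 10.7 degrees, less where a joint would pass 70% of its speed; a pose out of reach is approached as far as the arm can. A call with a number of a shift or a turn outside -1 to 1 is refused whole. A call with a gripper value outside its range is refused whole. The fingers move at their own pace and stop on an object; "squeeze" is the grip in N (left out, the last holds). Time passes only in rows, so rows that do not move let the fingers close. It gives the time, the measured TCP pose, the force, the opening and the grip force at its end, in the units of the state.
- r.get_state(): the state, without advancing time (a new reading comes with each control period).
- r.capture(name): name is "scene" or "top" or "wrist"; returns a dict with "image" (384x512x3 uint8, blue, green, red), "fx", "fy", "cx", "cy" (pixels), "R" (3x3) and "t" (3): a world point X has camera coordinates R X + t; the wrist camera has in their place "T_tool_cam" (4x4, takes a point from camera to tool coordinates, whose origin is the TCP and whose axes are the flange's). Camera axes: x right, y down, z forward; pixel columns grow to the right and rows downward; lengths in m; the calibration is good to about 2 mm. The wrist camera is an equidistant fisheye: a pixel r from the principal point sees the ray r / f radians off the axis. A picture is of the moment at which its call begins: read the wrist's pose just before it. There is no depth.
- r.close_job(): hands the job in; it is judged then, once.
The state is a dict: "time_s": time; "joints": joint angles; "qd": joint speeds; "joint_torque": joint torques, N m; "tcp_pos": TCP position; "eef_rot": TCP orientation; "contact_force": force on the tool from outside, world axes, zero at the start; "moment": the same for the moment, N m; "gripper_width": finger opening in m; "gripper_force": force on a finger pad.
Only numpy, scipy, OpenCV 4.12 (cv2) and the standard library are available. Lean on these libraries where they do the work, as an engineer would, in place of code of your own. Each camera call takes 0.05 s, during which the arm holds its last target. There are 200 camera calls.

TASK

The opened machine control on the bench has three board sockets side by side; the failed board is the one with the red strip along its top edge. Swing both of that board's yellow ejector levers fully outward, so that they pry the board up out of its connector and it stands level on the two levers, still in its slot and ready to be lifted off. Leave the blue-striped board seated, and let go at the end.

Things in the scene. Friction and masses are not known exactly. Their poses are not given: they have to be found in the camera images.
- red_board: Failed board: green, upright in a black socket between grey guides, loose (1.5 mm play), 150 mm long (its y), 4 mm thick (its x; block 12 mm in the middle), 58 mm high (z), 0.13-0.25 kg, red strip along its top edge. Origin: middle of its lower edge, 31 mm above the bench when seated; both levers out lift it 15 mm. Lever hinges: at y = +83 and -83 mm, 4.5 mm above the seated origin, axes along x.
- red_lever_left_pad (a point): Yellow lever at the +y end of the red board: top middle of the thumb pad (20 mm wide, 24 mm long) on its tail, 37 mm outward of the hinge, 56 mm above the bench at the start; moves with the lever. Pressed straight down (2-5 N) the lever swings outward 0.85 rad to its stop, this point then 22 mm, a 22 mm wide fingertip about 27 mm above the bench; its toe lifts that board end. Stays where left.
- red_lever_right_pad (a point): Yellow lever at the -y end of the red board: the same point, mirrored. At the start the tails rise outward at 24 degrees and a short claw stands upright at the board's end; fully out, the tails slope down to just above the plate. One lever alone tilts the board by 7 degrees.
- blue_board: Good board, to be left alone: the same with a blue strip and the same yellow levers, seated in another socket. Same origin and axes. Three parallel sockets, in any order, 60 mm apart along the boards' x, on a grey plate 215 x 320 x 6 mm; the third is empty, its levers out.
Not all that is in view belongs to the job. Leave any orange or white look-alike of the red_board alone.

How it is judged (in metres and radians):
At the end, for the whole second after the job is handed in: Both thumb pads of the red board's levers lie below 32 mm over the bench (three quarters of the swing or more); the board rests at least 9 mm above its seat, level and upright within 10 degrees, within 30 mm of its start (still in its slot), at rest (height (world z) of each of red_lever_left_pad, red_lever_right_pad below 0.032 m and height (world z) of red_board above 0.0405 m and angle between red_board's own z axis and vertical below 0.17 rad and distance of red_board from where it was at the start of the episode below 0.03 m and linear speed of red_board below 0.02 m/s); the robot touches nothing.
It fails at once if the blue-striped board is disturbed (moved by more than 8 mm) (distance of blue_board from where it was at the start of the episode above 0.008 m).
It also fails if it takes over 35 s, if anything falls off the work surface, if the arm or the gripper's body presses on something with over 40 N, if the wrist force passes 120 N, or if a joint passes its speed limit or range.

## Working session

There is one attempt and no reset: what is moved stays moved. The work goes in short steps, Python scripts to look and compute and a tool call to move; the robot and the scene stay as the last step left them, time stands still between calls to the robot, and variables do not carry over. Pictures are saved under pics/ and viewed, at most 10 in all, crops included, and the job is handed in when it is done.

Besides the shell and the picture viewer there is one more tool, called after "Emit:" as a command line: name --argument value ..., lists and objects as JSON in quotes. play_rows: Moves the arm, as the interface text tells. Shift numbers are shares of 0.15 m and turn numbers shares of 0.08 rad, none past 1 either way. Its arguments: {"type":"object","properties":{"rows":{"type":"array"},"squeeze":{"type":"number"}},"required":["rows"]}

```bash
mkdir -p pics
python3 - <<'E'
from plant import r
import cv2,numpy as np,pickle
d={n:r.capture(n) for n in("scene","top")}
pickle.dump(d,open("c.pkl","wb"))
for n in d:
    cv2.imwrite(f"pics/{n}0.png",d[n]["image"])
    print(n,d[n]["fx"],d[n]["cx"],d[n]["cy"],(-d[n]["R"].T@d[n]["t"]).round(3),d[n]["R"].round(2).tolist())
s=r.get_state();print(s["tcp_pos"],s["eef_rot"],s["time_s"],s["contact_force"],s["gripper_width"])
E
```

```text
scene 357.2468478485189 258.9482204255805 192.60505622344064 [0.9   0.376 0.438] [[-0.67, 0.74, -0.01], [0.43, 0.38, -0.82], [-0.61, -0.55, -0.57]]
top 452.9138260524777 250.54185814807187 202.45854822608493 [0.426 0.04  0.878] [[-0.03, -1.0, 0.01], [-0.99, 0.02, -0.12], [0.12, -0.01, -0.99]]
[ 0.22985699 -0.63417507  0.22572125] [ 1.79913985e+02 -1.00178918e-02 -1.60079349e+02] 0.1 [ 0.6659061  -0.75122119 -0.41410342] 0.08791791780656487
```

View pics/top0.png

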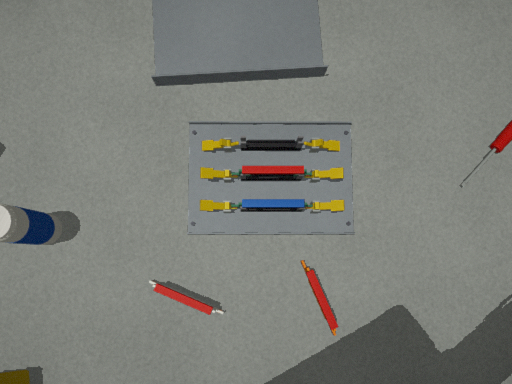

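View pics/scene0.png

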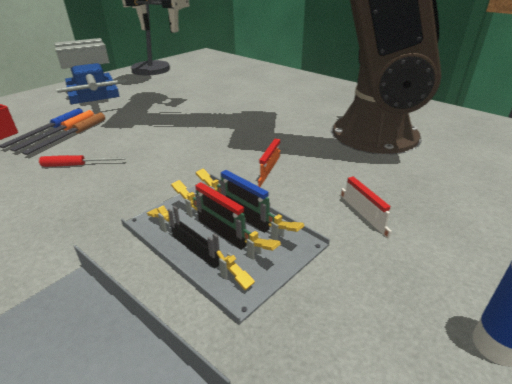

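The top view shows the red board in the middle socket, at (272,172), with its pads near (207,173) and (336,173). The blue board is at row 205 and the empty socket at row 145.

```bash
cat > h.py <<'E'
import numpy as np,cv2
def ray(c,u,v,z):
    d=c["R"].T@np.array([(u-c["cx"])/c["fx"],(v-c["cy"])/c["fy"],1]);o=-c["R"].T@c["t"]
    return o+d*(z-o[2])/d[2]
E
python3 - <<'E'
import pickle;from h import *
c=pickle.load(open("c.pkl","rb"))["top"]
h=cv2.cvtColor(c["image"],cv2.COLOR_BGR2HSV)
for nm,lo,hi,z in(("y",(20,120,80),(35,255,255),.056),("red",(0,150,80),(6,255,255),.089),("blue",(100,150,80),(120,255,255),.089)):
    n,l,s,ct=cv2.connectedComponentsWithStats(cv2.inRange(h,lo,hi))
    for i in range(1,n):
        if s[i,4]>25 and 120<ct[i][1]<240 and 150<ct[i][0]<360:
            x,y,w,hh,a=s[i]
            print(nm,s[i],ct[i].round(1),ray(c,*ct[i],z).round(4),"L",ray(c,x-.5,ct[i][1],z).round(4),"R",ray(c,x+w-.5,ct[i][1],z).round(4))
E
```

```text
y [202 139  37  12 280] [216.5 144.1] [0.6341 0.0917 0.056 ] L [0.6347 0.1194 0.056 ] R [0.6331 0.0509 0.056 ]
y [304 139  36  12 278] [324.8 144.2] [ 0.6292 -0.1094  0.056 ] L [ 0.6301 -0.0698  0.056 ] R [ 0.6286 -0.1367  0.056 ]
y [200 167  38  12 282] [214.3 173.2] [0.5793 0.0965 0.056 ] L [0.5799 0.1238 0.056 ] R [0.5783 0.0539 0.056 ]
y [305 167  39  12 291] [327.9 173.5] [ 0.5738 -0.1126  0.056 ] L [ 0.5748 -0.0695  0.056 ] R [ 0.5731 -0.1414  0.056 ]
y [200 200  37  11 278] [213.8 205.3] [0.5199 0.0984 0.056 ] L [0.5205 0.1245 0.056 ] R [0.5189 0.057  0.056 ]
y [305 200  39  11 285] [328.9 205.4] [ 0.5147 -0.1119  0.056 ] L [ 0.5158 -0.0672  0.056 ] R [ 0.5141 -0.1385  0.056 ]
red [242 166  62   8 489] [272.4 169.4] [ 0.5775 -0.0086  0.089 ] L [0.5788 0.0462 0.089 ] R [ 0.5762 -0.0636  0.089 ]
blue [242 200  63   8 454] [272.6 203.2] [ 0.5174 -0.007   0.089 ] L [0.5187 0.0475 0.089 ] R [ 0.5161 -0.063   0.089 ]
```

Emit:
play_rows --rows '[{"slide":[0,0,0],"delta_rot":[0,0,-1],"fingers":-1},{"slide":[0,0,0],"delta_rot":[0,0,-1],"fingers":-1},{"slide":[0,0,0],"delta_rot":[0,0,-1],"fingers":-1},{"slide":[0,0,0],"delta_rot":[0,0,-1],"fingers":-1},{"slide":[0,0,0],"delta_rot":[0,0,-1],"fingers":-1},{"slide":[0,0,0],"delta_rot":[0,0,-1],"fingers":-1},{"slide":[0,0,0],"delta_rot":[0,0,-1],"fingers":-1},{"slide":[0,0,0],"delta_rot":[0,0,-1],"fingers":-1}]' --squeeze 10

```text
time_s: 1.1
tcp_pos: [0.2299, -0.6343, 0.226]
eef_rot: [179.9, 0.0, -123.3]
contact_force: [0.4, 0.8, -1.5]
gripper_width: 0.0135
gripper_force: 0.0
```

Emit:
play_rows --rows '[{"slide":[0,0,0],"delta_rot":[0,0,-1],"fingers":-1},{"slide":[0,0,0],"delta_rot":[0,0,-1],"fingers":-1},{"slide":[0,0,0],"delta_rot":[0,0,-1],"fingers":-1},{"slide":[0,0,0],"delta_rot":[0,0,-1],"fingers":-1},{"slide":[0,0,0],"delta_rot":[0,0,-1],"fingers":-1},{"slide":[0,0,0],"delta_rot":[0,0,-1],"fingers":-1},{"slide":[0,0,0],"delta_rot":[0,0,-1],"fingers":-1},{"slide":[0,0,0],"delta_rot":[0,0,0],"fingers":-1}]'

```text
time_s: 2.1
tcp_pos: [0.2299, -0.6343, 0.2261]
eef_rot: [180.0, 0.0, -91.3]
contact_force: [1.0, -0.4, 0.2]
gripper_width: 0.0007
gripper_force: 0.0
```

Emit:
play_rows --rows '[{"slide":[-0.283,-0.185,0],"delta_rot":[0,0,0],"fingers":-1},{"slide":[-0.283,-0.185,0],"delta_rot":[0,0,0],"fingers":-1},{"slide":[-0.283,-0.185,0],"delta_rot":[0,0,0],"fingers":-1},{"slide":[-0.283,-0.185,0],"delta_rot":[0,0,0],"fingers":-1},{"slide":[-0.283,-0.185,0],"delta_rot":[0,0,0],"fingers":-1},{"slide":[-0.283,-0.185,0],"delta_rot":[0,0,0],"fingers":-1},{"slide":[-0.283,-0.185,0],"delta_rot":[0,0,0],"fingers":-1},{"slide":[-0.283,-0.185,0],"delta_rot":[0,0,0],"fingers":-1}]'

```text
time_s: 3.1
tcp_pos: [0.4605, -0.2986, 0.2266]
eef_rot: [-180.0, 0.0, -91.4]
contact_force: [-0.6, -0.9, -0.4]
gripper_width: 0.0005
gripper_force: 0.0
```

Emit:
play_rows --rows '[{"slide":[-0.283,-0.185,0],"delta_rot":[0,0,0],"fingers":-1},{"slide":[-0.283,-0.185,0],"delta_rot":[0,0,0],"fingers":-1},{"slide":[-0.283,-0.185,0],"delta_rot":[0,0,0],"fingers":-1},{"slide":[-0.283,-0.185,0],"delta_rot":[0,0,0],"fingers":-1},{"slide":[0,0,0.25],"delta_rot":[0,0,0],"fingers":-1},{"slide":[0,0,0.25],"delta_rot":[0,0,0],"fingers":-1},{"slide":[0,0,0.2],"delta_rot":[0,0,0],"fingers":-1},{"slide":[0,0,0],"delta_rot":[0,0,0],"fingers":-1}]'

```text
time_s: 4.1
tcp_pos: [0.5729, -0.1329, 0.1193]
eef_rot: [179.7, -0.0, -91.4]
contact_force: [-0.3, 0.6, 0.8]
gripper_width: 0.0006
gripper_force: 0.0
```

Run:
```python
from plant import r
import cv2
s=r.get_state();print(s["tcp_pos"],s["eef_rot"])
c=r.capture("wrist");cv2.imwrite("pics/w1.png",c["image"]);print(c["T_tool_cam"].round(3),c["fx"],c["cx"],c["cy"])
```

```text
[ 0.57286652 -0.13294159  0.11927744] [ 1.79704704e+02 -1.59162853e-02 -9.14180775e+01]
[[ 0.001 -0.963 -0.27   0.072]
 [ 1.     0.001 -0.     0.001]
 [ 0.001 -0.27   0.963 -0.158]
 [ 0.     0.     0.     1.   ]] 297.3186396354542 253.84590195066846 189.48627219520642
```

View pics/w1.png

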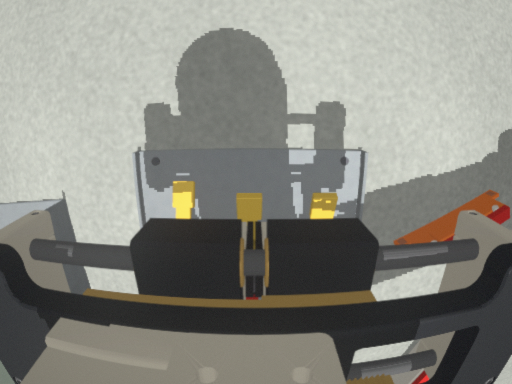

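The wrist view shows the red board's right pad at columns 237-262 with its outer edge at row 194, close in front of the shut fingers. I'll compute its position.

Run:
```python
from plant import r
import numpy as np
from scipy.spatial.transform import Rotation as R
s=r.get_state();c=r.capture("wrist");T=c["T_tool_cam"]
Rt=R.from_euler("xyz",s["eef_rot"],degrees=True).as_matrix()
for u,v,z in((249.5,194,.061),(249.5,207,.056),(237,207,.056),(262,207,.056)):
    a,b=(u-c["cx"]),(v-c["cy"]);q=np.hypot(a,b);th=q/c["fx"]
    d=Rt@T[:3,:3]@np.array([a/q*np.sin(th),b/q*np.sin(th),np.cos(th)])
    o=Rt@T[:3,3]+s["tcp_pos"];print((o+d*(z-o[2])/d[2]).round(4))
```

```text
[ 0.5764 -0.1411  0.061 ]
[ 0.5768 -0.1289  0.056 ]
[ 0.5867 -0.1291  0.056 ]
[ 0.5669 -0.1287  0.056 ]
```

Emit:
play_rows --rows '[{"slide":[0,-0.022,0.18],"delta_rot":[0,0,0],"fingers":-1},{"slide":[0,0,0.18],"delta_rot":[0,0,0],"fingers":-1},{"slide":[0,0,0.03],"delta_rot":[0,0,0],"fingers":-1},{"slide":[0,0,0.03],"delta_rot":[0,0,0],"fingers":-1},{"slide":[0,0,0.03],"delta_rot":[0,0,0],"fingers":-1},{"slide":[0,0,0.03],"delta_rot":[0,0,0],"fingers":-1},{"slide":[0,0,0],"delta_rot":[0,0,0],"fingers":-1}]'

```text
time_s: 5.08
tcp_pos: [0.5782, -0.133, 0.0497]
eef_rot: [-180.0, 0.0, -91.3]
contact_force: [0.5, -0.4, 1.0]
gripper_width: 0.0007
gripper_force: 0.4
```

Emit:
play_rows --rows '[{"slide":[0,0,0.03],"delta_rot":[0,0,0],"fingers":-1},{"slide":[0,0,0.03],"delta_rot":[0,0,0],"fingers":-1},{"slide":[0,0,0.03],"delta_rot":[0,0,0],"fingers":-1},{"slide":[0,0,0.03],"delta_rot":[0,0,0],"fingers":-1},{"slide":[0,0,0],"delta_rot":[0,0,0],"fingers":-1}]'

```text
time_s: 5.7
tcp_pos: [0.5776, -0.1329, 0.031]
eef_rot: [180.0, 0.0, -91.3]
contact_force: [0.1, 0.2, -0.2]
gripper_width: 0.0005
gripper_force: 0.0
```

Emit:
play_rows --rows '[{"slide":[0,0,0.02],"delta_rot":[0,0,0],"fingers":-1},{"slide":[0,0,0.015],"delta_rot":[0,0,0],"fingers":-1},{"slide":[0,0,0],"delta_rot":[0,0,0],"fingers":-1}]'

```text
time_s: 6.08
tcp_pos: [0.5778, -0.133, 0.0261]
eef_rot: [180.0, 0.0, -91.3]
contact_force: [0.5, 0.1, 0.2]
gripper_width: 0.0004
gripper_force: 0.3
```

Run:
```python
from plant import r
import cv2
c=r.capture("scene");cv2.imwrite("pics/s2.png",cv2.resize(c["image"][150:310,110:340],None,fx=3,fy=3))
print(r.get_state()["contact_force"])
```

```text
[-0.40479256  0.67213674  0.50604469]
```

View pics/s2.png

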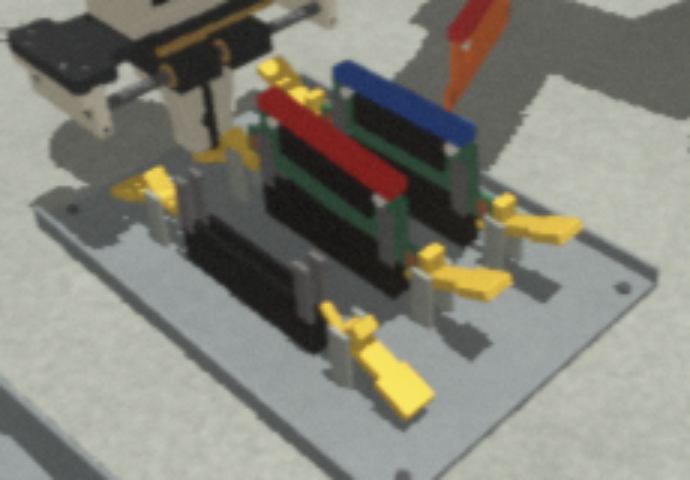

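The red board's far end has risen and its right lever is down. I'll press 2 mm further, then lift and go over to the left pad.

Emit:
play_rows --rows '[{"slide":[0,0,0.015],"delta_rot":[0,0,0],"fingers":-1},{"slide":[0,0,0],"delta_rot":[0,0,0],"fingers":-1}]'

```text
time_s: 6.38
tcp_pos: [0.5781, -0.1331, 0.0247]
eef_rot: [-180.0, -0.0, -91.3]
contact_force: [-1.4, 1.8, 7.1]
gripper_width: 0.0
gripper_force: 3.4
```

Emit:
play_rows --rows '[{"slide":[0,0,-0.1],"delta_rot":[0,0,0],"fingers":-1},{"slide":[0,0,-0.35],"delta_rot":[0,0,0],"fingers":-1},{"slide":[0,0,-0.38],"delta_rot":[0,0,0],"fingers":-1},{"slide":[-0.35,0,0],"delta_rot":[0,0,0],"fingers":-1},{"slide":[-0.35,0,0],"delta_rot":[0,0,0],"fingers":-1},{"slide":[-0.35,0,0],"delta_rot":[0,0,0],"fingers":-1},{"slide":[-0.35,0,0],"delta_rot":[0,0,0],"fingers":-1},{"slide":[-0.25,0,0],"delta_rot":[0,0,0],"fingers":-1}]'

```text
time_s: 7.38
tcp_pos: [0.5835, 0.1165, 0.1493]
eef_rot: [-180.0, 0.0, -91.3]
contact_force: [0.0, -0.3, 0.4]
gripper_width: 0.0006
gripper_force: 0.0
```

Emit:
play_rows --rows '[{"slide":[0,0,0],"delta_rot":[0,0,0],"fingers":-1}]'

```text
time_s: 7.5
tcp_pos: [0.5836, 0.1168, 0.1491]
eef_rot: [-180.0, 0.0, -91.1]
contact_force: [-0.1, -0.5, 0.2]
gripper_width: 0.0001
gripper_force: 0.0
```

Emit:
play_rows --rows '[{"slide":[0.01,0.015,0.3],"delta_rot":[0,0,0],"fingers":-1},{"slide":[0,0,0.26],"delta_rot":[0,0,0],"fingers":-1},{"slide":[0,0,0.04],"delta_rot":[0,0,0],"fingers":-1},{"slide":[0,0,0.04],"delta_rot":[0,0,0],"fingers":-1},{"slide":[0,0,0.04],"delta_rot":[0,0,0],"fingers":-1},{"slide":[0,0,0.04],"delta_rot":[0,0,0],"fingers":-1},{"slide":[0,0,0.04],"delta_rot":[0,0,0],"fingers":-1},{"slide":[0,0,0],"delta_rot":[0,0,0],"fingers":-1}]'

```text
time_s: 8.5
tcp_pos: [0.5816, 0.1131, 0.0344]
eef_rot: [-180.0, 0.0, -91.3]
contact_force: [0.5, 0.3, 0.1]
gripper_width: 0.0005
gripper_force: 0.6
```

Emit:
play_rows --rows '[{"slide":[0,0,0.03],"delta_rot":[0,0,0],"fingers":-1},{"slide":[0,0,0.02],"delta_rot":[0,0,0],"fingers":-1},{"slide":[0,0,0],"delta_rot":[0,0,0],"fingers":-1}]'

```text
time_s: 8.88
tcp_pos: [0.5812, 0.1127, 0.0267]
eef_rot: [180.0, -0.0, -91.3]
contact_force: [1.1, -0.8, 1.4]
gripper_width: 0.0001
gripper_force: 0.7
```

Emit:
play_rows --rows '[{"slide":[0,0,0.01],"delta_rot":[0,0,0],"fingers":-1},{"slide":[0,0,0.005],"delta_rot":[0,0,0],"fingers":-1},{"slide":[0,0,0],"delta_rot":[0,0,0],"fingers":-1}]'

```text
time_s: 9.25
tcp_pos: [0.5814, 0.1127, 0.026]
eef_rot: [-180.0, -0.0, -91.3]
contact_force: [-2.1, -1.6, 14.0]
gripper_width: 0.0007
gripper_force: 5.8
```

Emit:
play_rows --rows '[{"slide":[0,0,-0.1],"delta_rot":[0,0,0],"fingers":-1},{"slide":[0,0,-0.35],"delta_rot":[0,0,0],"fingers":-1},{"slide":[0,0,-0.38],"delta_rot":[0,0,0],"fingers":-1},{"slide":[0,0,-0.3],"delta_rot":[0,0,0],"fingers":-1},{"slide":[-0.35,0,0],"delta_rot":[0,0,0],"fingers":-1},{"slide":[-0.35,0,0],"delta_rot":[0,0,0],"fingers":-1},{"slide":[0,0,0],"delta_rot":[0,0,0],"fingers":-1}]'

```text
time_s: 10.12
tcp_pos: [0.5833, 0.2208, 0.1941]
eef_rot: [180.0, 0.0, -91.2]
contact_force: [-1.1, -0.0, 0.2]
gripper_width: 0.0003
gripper_force: 0.0
```

Run:
```python
from plant import r
import cv2,numpy as np
a=r.capture("scene")["image"][150:310,110:340];b=r.capture("top")["image"][110:250,170:370]
cv2.imwrite("pics/s3.png",np.vstack([cv2.resize(a,(460,320)),cv2.resize(b,(460,280))]))
```

```text
(no output)
```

View pics/s3.png

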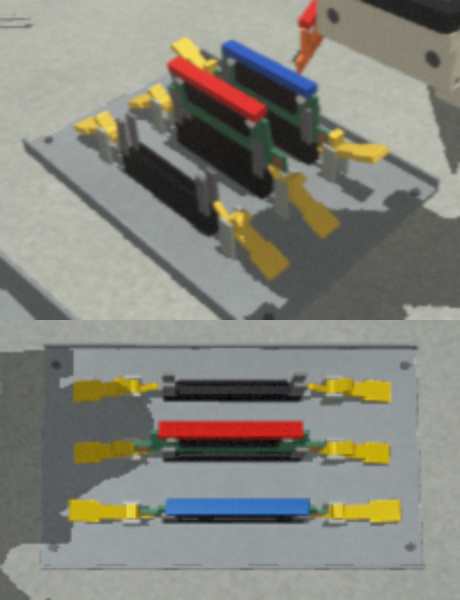

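Both red levers are fully out, matching those of the empty socket. The red board stands raised and level, the blue board hasn't moved, and the arm is clear.

```bash
python3 -c "
from plant import r
print(r.close_job())"
```

```text
the job is handed in; nothing more can be done
None
```

I swung both of the red board's levers fully out and handed the job in at about 10 s; the board stands raised and level in its slot, the blue board looks undisturbed, and the arm is clear, but no verdict came back.

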